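# Empty the tipping pot and lock it upright

### The arm

A 6-joint arm with a two-finger parallel gripper is mounted at the origin on the work surface. World frame = base frame: x ahead of the robot, y to its left, z up, the work surface at z = 0. Lengths are in mm, angles in rad, forces in N, time in s.
With the tool pointing down it reaches from about 250 to 725 mm from the base axis. Payload 9.7 kg.
Tool frame: the origin (TCP) lies at the very end of the fingers, on their centre line; the grasp point (between the pads) lies 19 mm behind it; z points along the fingers, y is the direction in which the jaws open and shut (so a half turn about z gives the same grasp; the last joint's range is limited). The gripper opens to 85 mm and grips with 20 to 120 N. Pads are 22 mm wide; open, the fingers measure 114 mm over their backs; the gripper's body (76 mm by 85 mm) begins 54 mm behind the grasp point. The pads swing forward as they close: fully open they stand 13 mm farther back than shut.
Start: joints at [-1.243, 0.087, 0.176, 1.66, 0, 1.571], TCP at [177.076, -520.712, 231.284] pointing down, gripper open.
Joint ranges: [-3.13, 3.13], [-0.85, 1.81], [-1.15, 1.24], [-2.2, 2.28], [-1.44, 1.52], [-3.14, 3.14]. Speed limits (rad/s): [2.22, 2.22, 2.57, 3.14, 3.14, 3.14].

### API

Orientations are given as a unit quaternion [w, x, y, z].
In Python, from rig import status, optics, bot, spot_in, landmark_of gives the robot as it stands.
- The arm moves only by the tool drive_tool, never from a script. Its argument "plan" is a list of rows, each a list of 7 numbers: the opening, from 0 (shut) to 1 (fully open), then the shift along the tool's x, y, z each as a share of 0.1 m, from -1 to 1, then the turn, a rotation vector about the tool's x, y, z each as a share of 90 degrees, from -1 to 1. In form: [[gripper, x, y, z, rx, ry, rz], ...]. A call has 1 to 20 rows; each row is the pose to reach, as a shift and turn from the pose commanded when the call began, along the tool's axes at that moment; what a row does not reach only later rows make up. A row lasts 1/12 s, in which the tool goes at most 41.7 mm and 7.16 degrees, less where a joint would pass 70% of its speed; a pose out of reach is approached as far as the arm can. A call with a number of a shift or a turn outside -1 to 1 is refused whole. A call with a gripper value outside its range is refused whole. The fingers move at their own pace and stop on an object; the grip force is fixed at half the most. Time passes only in rows, so rows that repeat a pose let the fingers close. It gives the time, the measured TCP pose, the force and the opening at its end, in the units of the state.
- status.get_obs(): the state, without advancing time (a new reading comes with each control period).
- optics.snapshot(name): name is "scene" or "top" or "wrist"; returns a dict with "img" (400x640x3 uint8, red, green, blue), "depth" (400x640 float32, mm along the optical axis (not along the pixel's ray), 0 where there is no reading), "K" (3x3 intrinsics, pixels), "distortion" ([k1, k2, p1, p2, k3] as OpenCV has them; the pictures are not rectified), "T" (4x4, takes a point from camera to world coordinates). Camera axes: x right, y down, z forward; pixel columns grow to the right and rows downward; lengths in mm; the calibration is good to about 2 mm. A picture is of the moment at which its call begins.
- bot.close_job(): hands the job in, once; it reports no verdict.
Trained networks look in a picture, given as the dict that the camera call returned (one of the last four; its "shot" number tells which), for a name from the list of things; names that differ only in an ending like _2 or _b are one class to them, and where a whole thing is asked for, a point or a joint stands for the part that bears it (a point fixed in the world has none). Each returns a list of dicts, best first, with "p" (0 to 1); they miss things now and then, are a little off and sometimes report something else, mostly with a low value. They report only what shows in the picture. A call takes as long as a camera call.
- spot_in(picture, target): "box" ([left, top, width, height] in pixels, round what is visible of it).
- landmark_of(picture, target): "at" ([column, row] in pixels: a listed point, or the origin of a listed thing).
The state is a dict: "clock": time; "qpos": joint angles; "qd": joint speeds; "effort": joint torques, N m; "tool_pos": TCP position; "eef_rot": TCP orientation; "contact_force": force on the tool from outside, world axes, zero at the start; "torque": the same for the moment, N m; "finger_gap": finger opening in mm.
Only numpy, scipy, OpenCV 4.12 (cv2) and the standard library are available. Lean on these libraries where they do the work, as an engineer would, in place of code of your own. Each camera call takes 0.05 s, during which the arm holds its last target. There are 200 camera calls.

### The job

Swing the lever to tip the metal pot right over so that all five steel pieces fall into the tray in front of it, then swing the pot back fully upright. Then take the steel lock pin from the wooden block and drop it all the way home through the tab on the pot and the stand's bracket under it, so that its head rests on the tab. Leave the tray where it is and do not knock over or shift the jar, the mallet or the tape roll.

Things in the scene. Friction and masses are not known exactly. Their poses are not given: they have to be found in the camera images.
- stand: Grey tipping stand, bolted down. Origin on the bench below the middle of the pot's hinge line, which runs along its x, 140 mm up; +x from the lever to the lock bracket, +y the side the pot pours to. Posts at x = +-68, y = -72 mm. At x = +88, y = 0 a 30 x 30 x 10 mm level bracket plate, top 198 mm up, with a vertical 17 mm through hole.
- pot (a joint): Tip of the open aluminium pot, rad: 0 upright (stop), growing as it tips to the stand's +y, 2.35 right over (stop). Friction (0.25 N m) holds it where left. 100 mm tall, 108 across the rim, 94 across the base; upright its axis is at stand y = -15 mm, underside 80 and rim 180 mm up. The pieces in it all slide out only near the end of its travel.
- lever_grip (a point): Middle of the black grip bar (14 mm thick, parallel to the hinge line, 32 mm free either side) of the pot's lever, at stand x = -118 mm, 110 mm from the hinge line. At pot angle q: stand y = 0.110*cos(2.740-q), z = 0.140+0.110*sin(2.740-q) m: behind the hinge when upright, over the top, then in front. A 10 mm rod joins it to the hinge at stand x = -80 mm.
- lock_hole (a point): Centre of the top of the 17 mm hole in the steel tab (30 x 30 x 6 mm) that turns with the pot. Upright, it lies at stand x = +88 mm, y = 0, 206 mm above the bench, in line with the hole in the stand's bracket plate, 2 mm under the tab. A pin through both keeps the pot from tipping.
- pin: Steel lock pin, 85 mm long, standing in the wooden block. Origin at the tip of its foot, z along the pin to the head. Shank 12 mm thick and 45 mm long with a 6 mm tapered foot; above it a round head 26 mm thick and 40 mm tall, too wide for the holes.
- pin_block: Wooden block 70 x 70 x 40 mm, fixed to the bench, origin centre of its underside. The pin stands in a 15 mm wide, 30 mm deep hole in the middle of its top. It may be on either side of the stand.
- tray: Loose grey open tray 200 x 220 x 45 mm (x, y, height), wall 4 mm, 0.9 kg, in front of the stand on its pouring side, its rear rim just under the pot. Origin centre of its underside.
- piece1: Round steel setting die 22 mm thick, 22 mm tall, 60 g, loose in the pot at the start. Origin at its centre.
- piece2: Square steel stamp block 18 x 18 x 28 mm, 60 g, loose in the pot at the start. Origin at its centre.
- piece3: Round steel setting die 22 mm thick, 22 mm tall, 60 g, loose in the pot at the start. Origin at its centre.
- piece4: Square steel stamp block 18 x 18 x 28 mm, 60 g, loose in the pot at the start. Origin at its centre.
- piece5: Round steel setting die 22 mm thick, 22 mm tall, 60 g, loose in the pot at the start. Origin at its centre.
- jar: Bystander: amber glass jar with a lid, 60 mm thick, 80 mm tall. Origin centre of its underside.
- mallet: Bystander: wooden mallet lying on the bench, head 56 mm thick and 90 mm long (along its y), handle 20 mm thick running 196 mm to -x. Origin on the bench under the head.
- tape: Bystander: cardboard ring of a tape roll, 90 mm across, 25 mm tall. Origin centre of its underside.

How it is judged (in metres and radians):
On the way, in this order (a step that is already met when the one before it is completed fails the run):
1. the pot is tipped over by more than 1.75 rad and all five pieces lie in the tray (value of joint pot above 1.75 rad and x of piece1 in the frame of tray between -0.1 and 0.1 m and y of piece1 in the frame of tray between -0.11 and 0.11 m and z of piece1 in the frame of tray between 0 and 0.045 m and x of piece2 in the frame of tray between -0.1 and 0.1 m and y of piece2 in the frame of tray between -0.11 and 0.11 m and z of piece2 in the frame of tray between 0 and 0.045 m and x of piece3 in the frame of tray between -0.1 and 0.1 m and y of piece3 in the frame of tray between -0.11 and 0.11 m and z of piece3 in the frame of tray between 0 and 0.045 m and x of piece4 in the frame of tray between -0.1 and 0.1 m and y of piece4 in the frame of tray between -0.11 and 0.11 m and z of piece4 in the frame of tray between 0 and 0.045 m and x of piece5 in the frame of tray between -0.1 and 0.1 m and y of piece5 in the frame of tray between -0.11 and 0.11 m and z of piece5 in the frame of tray between 0 and 0.045 m), for 0.2 s.
2. the pot is back upright (within 0.08 rad) (value of joint pot below 0.08 rad), for 0.2 s.
At the end, for the whole second after the job is handed in: Pot upright within 0.08 rad; all five pieces inside the tray, centres under 45 mm from its underside; pin within 0.15 rad of vertical, its tip within 8 mm sideways of the hole's centre and 39 to 55 mm below the tab's top; pieces and pin slower than 0.03 m/s (value of joint pot below 0.08 rad and x of piece1 in the frame of tray between -0.1 and 0.1 m and y of piece1 in the frame of tray between -0.11 and 0.11 m and z of piece1 in the frame of tray between 0 and 0.045 m and x of piece2 in the frame of tray between -0.1 and 0.1 m and y of piece2 in the frame of tray between -0.11 and 0.11 m and z of piece2 in the frame of tray between 0 and 0.045 m and x of piece3 in the frame of tray between -0.1 and 0.1 m and y of piece3 in the frame of tray between -0.11 and 0.11 m and z of piece3 in the frame of tray between 0 and 0.045 m and x of piece4 in the frame of tray between -0.1 and 0.1 m and y of piece4 in the frame of tray between -0.11 and 0.11 m and z of piece4 in the frame of tray between 0 and 0.045 m and x of piece5 in the frame of tray between -0.1 and 0.1 m and y of piece5 in the frame of tray between -0.11 and 0.11 m and z of piece5 in the frame of tray between 0 and 0.045 m and horizontal distance between pin and lock_hole below 0.008 m and z of pin in the frame of lock_hole between -0.055 and -0.039 m and angle between pin's own z axis and vertical below 0.15 rad and linear speed of each of piece1, piece2, piece3, piece4, piece5, pin below 0.03 m/s); the robot touches nothing.
It fails at once if the jar is moved more than 30 mm (distance of jar from where it was at the start of the episode above 0.03 m).
It fails at once if the mallet is moved more than 30 mm (distance of mallet from where it was at the start of the episode above 0.03 m).
It fails at once if the tape is moved more than 30 mm (distance of tape from where it was at the start of the episode above 0.03 m).
It fails at once if the tray is moved more than 40 mm (distance of tray from where it was at the start of the episode above 0.04 m).
It also fails if it takes over 72 s, if anything falls off the work surface, if the arm or the gripper's body presses on something with over 40 N, if the wrist force passes 120 N, or if a joint passes its speed limit or range.

## Working session

There is one attempt and no reset: what is moved stays moved. The work goes in short steps, Python scripts to look and compute and a tool call to move; the robot and the scene stay as the last step left them, time stands still between calls to the robot, and variables do not carry over. Pictures are saved under pics/ and viewed, about 8 in all and at most 12, crops included, and the job is handed in when it is done.

Besides the shell and the picture viewer there is one more tool, called after ">>>" as name(argument=value, ...), one argument or row to a line, values as JSON. drive_tool: Moves the arm, as the interface text tells. Its arguments: {"type":"object","properties":{"plan":{"type":"array","items":{"type":"array","items":{"type":"number","minimum":-1,"maximum":1}}}},"required":["plan"]}

```bash
mkdir -p pics; cat > h.py <<'E'
import numpy as np, cv2
from rig import status, optics, bot, spot_in, landmark_of
def und(P,uv):
    return cv2.undistortPoints(np.array([[uv]],float),np.array(P["K"],float),np.array(P["distortion"],float))[0,0]
def ray(P,uv):
    x,y=und(P,uv); T=np.array(P["T"]); d=T[:3,:3]@np.array([x,y,1.]); return T[:3,3],d
def on_z(P,uv,z):
    o,d=ray(P,uv); return o+d*(z-o[2])/d[2]
def deep(P,uv,r=2):
    c,w=int(round(uv[0])),int(round(uv[1])); a=P["depth"][max(0,w-r):w+r+1,max(0,c-r):c+r+1]; a=a[a>0]
    if len(a)==0:return None
    o,d=ray(P,uv); return o+d*np.median(a)
def proj(P,p):
    T=np.linalg.inv(np.array(P["T"])); r=cv2.Rodrigues(T[:3,:3])[0]
    return cv2.projectPoints(np.array([p],float),r,T[:3,3],np.array(P["K"],float),np.array(P["distortion"],float))[0][0,0]
def save(P,n): cv2.imwrite("pics/"+n,P["img"][:,:,::-1])
E
python3 - <<'E'
from h import *
np.set_printoptions(precision=1,suppress=True)
o=status.get_obs(); print(o["tool_pos"],o["eef_rot"],o["finger_gap"],o["clock"])
for c in("top","scene"):
    P=optics.snapshot(c); save(P,c+"0.png")
    print(c,np.array(P["T"]))
    for n in["stand","pot","lever_grip","lock_hole","pin","pin_block","tray","jar","mallet","tape"]:
        l=landmark_of(P,n)[:2]; b=spot_in(P,n)[:1]
        print(n,[(np.round(q["at"]),round(q["p"],2),deep(P,q["at"])) for q in l],[(np.round(q["box"]),round(q["p"],2)) for q in b])
E
```

```text
[ 177.  -520.5  230.6] [-0.   1.   0.2 -0. ] 85.19898398758765 0.0
top [[   0.    -1.     0.2  399.6]
 [  -1.    -0.     0.   -16.5]
 [  -0.    -0.2   -1.  1162.6]
 [   0.     0.     0.     1. ]]
stand [(array([318., 215.]), 0.88, array([546.9,  10.9,  85.3]))] [(array([298., 164.,  64., 114.]), 0.58)]Traceback (most recent call last):
  File "<stdin>", line 8, in <module>
ValueError: it knows: jar, lever_grip, lock_hole, mallet, piece, pin, pin_block, stand, tape, tray
```

```bash
python3 - <<'E'
from h import *
np.set_printoptions(precision=1,suppress=True)
for c in("top","scene"):
    P=optics.snapshot(c); save(P,c+"0.png")
    for n,z in dict(stand=0,lever_grip=183,lock_hole=206,pin=10,pin_block=0,tray=0,jar=0,mallet=0,tape=0).items():
        l=landmark_of(P,n)[:2]; b=spot_in(P,n)[:1]
        print(n,[(np.round(q["at"]),round(q["p"],2),on_z(P,q["at"],z),deep(P,q["at"])) for q in l],[(np.round(q["box"]),round(q["p"],2)) for q in b])
E
```

```text
stand [(array([318., 218.]), 0.75, array([550.5,  11.7,   0. ]), array([539.3,   9.6,  86.6])), (array([190., 248.]), 0.26, array([452.8, 370.4,   0. ]), array([451. , 357.2,  39.8]))] [(array([300., 166.,  62., 113.]), 0.84)]
lever_grip [(array([343., 263.]), 0.8, array([420. , -54.9, 183. ]), array([419.9, -54.7, 188.9]))] [(array([296., 164.,  54., 115.]), 0.65)]
lock_hole [(array([324., 170.]), 0.81, array([637.8,  -4.4, 206. ]), array([689. ,  -1.7,   0.5]))] [(array([297., 160.,  54., 121.]), 0.91)]
pin [(array([189., 250.]), 0.44, array([448.3, 371. ,  10. ]), array([447. , 360.8,  40.6]))] [(array([182., 244.,   5.,   8.]), 0.42)]
pin_block [(array([334., 213.]), 0.7, array([564.3, -31.6,   0. ]), array([552.2, -30.5,  85.7])), (array([318., 216.]), 0.67, array([555.9,  13.9,   0. ]), array([544.5,  11.7,  84.8]))] [(array([170., 237.,  31.,  30.]), 0.91)]
tray [(array([283., 212.]), 0.73, array([562.4, 112.9,   0. ]), array([561.8, 112.4,   4.1]))] [(array([232., 166.,  84.,  90.]), 0.56)]
jar [(array([442., 248.]), 0.92, array([ 471.9, -340.3,    0. ]), array([ 468.4, -324.
[... 1068 characters left out ...]
]
pin_block [(array([452., 266.]), 0.7, array([437.9, 371.8,   0. ]), array([472.5, 376.7,  42.4]))] [(array([439., 246.,  29.,  35.]), 0.85)]
tray [(array([354., 254.]), 0.7, array([562. , 116.5,   0. ]), array([565.7, 118.4,   5.4]))] [(array([302., 208., 106.,  93.]), 0.58)]
jar [(array([252., 174.]), 0.6, array([ 468.7, -351. ,    0. ]), array([ 491.1, -328. ,   28.5]))] [(array([243., 154.,  19.,  26.]), 0.6)]
mallet [(array([231., 204.]), 0.56, array([ 615.5, -313.7,    0. ]), array([ 645.2, -278.3,   46. ]))] [(array([177., 184.,  68.,  45.]), 0.82)]
tape [(array([422., 298.]), 0.96, array([586.1, 347.5,   0. ]), array([586. , 347.4,  -0.2]))] [(array([408., 276.,  32.,  37.]), 0.59)]
```

View pics/top0.png

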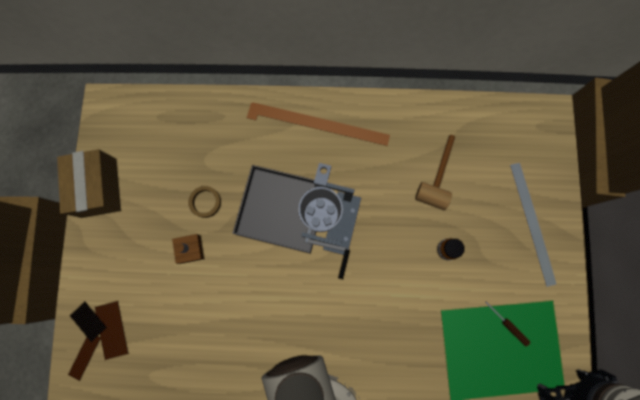

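View pics/scene0.png

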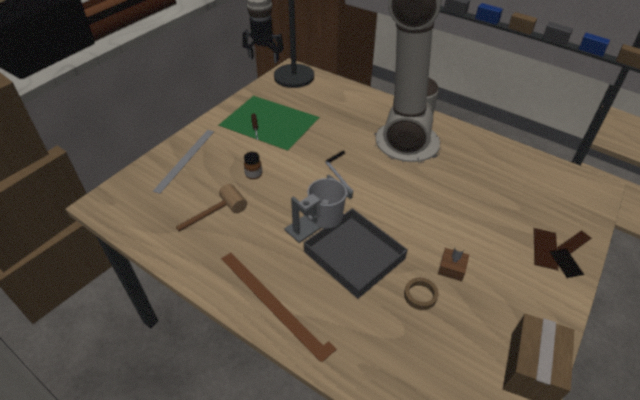

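The top picture shows the pot at (321,210) and the grip bar at (345,263). The lock tab is at (323,172), the tray at (278,208) and the pin block at (188,248). The scene view agrees, so the stand's yaw is about -13°. Next I'll bring the wrist camera in.

```bash
cat >> h.py <<'E'
from scipy.spatial.transform import Rotation as R
def rot(yaw,tilt=0):
    "tool down, tool y along (−sin,cos) of yaw (deg); tilt about tool x, deg"
    c,s=np.cos(np.radians(yaw)),np.sin(np.radians(yaw))
    y=np.array([-s,c,0]); z=np.array([0,0,-1.]); x=np.cross(y,z)
    return R.from_matrix(np.c_[x,y,z])*R.from_euler('x',tilt,degrees=True)
def rrot(q): return R.from_quat([q[1],q[2],q[3],q[0]])
def row(p0,r0,p,r):
    d=r0.inv().apply(np.array(p)-np.array(p0))/100; v=(r0.inv()*r).as_rotvec()/(np.pi/2)
    return np.round(np.r_[d,v],3).tolist()
def nearest(r0,yaw):
    return min((rot(yaw),rot(yaw+180)),key=lambda r:(r0.inv()*r).magnitude())
E
python3 - <<'E'
from h import *
np.set_printoptions(precision=3,suppress=True)
o=status.get_obs(); r0=rrot(o["eef_rot"]); p0=np.array(o["tool_pos"]); print(p0,o["eef_rot"],r0.as_matrix())
P=optics.snapshot("wrist"); T=np.array(P["T"]); print(r0.inv().apply(T[:3,3]-p0)); print(r0.as_matrix().T@T[:3,:3], P["K"])
r=nearest(r0,-13.4); print(r.as_matrix(),row(p0,r0,p0,r))
pt=np.array([440,-20,400.]); print(row(p0,r0,pt,r))
for k in range(1,6): print(k, r.inv().apply((pt-p0)/100*1))
E
```

```text
[ 177.068 -520.721  231.29 ] [-0.     0.987  0.163  0.   ] [[ 0.947  0.322  0.   ]
 [ 0.322 -0.947  0.   ]
 [ 0.    -0.    -1.   ]]
[  69.386    0.366 -143.416]
[[ 0.    -0.962 -0.272]
 [ 1.     0.     0.   ]
 [-0.    -0.272  0.962]] [[278.755   0.    316.928]
 [  0.    278.755 203.966]
 [  0.      0.      1.   ]]
[[ 0.973 -0.232  0.   ]
 [-0.232 -0.973 -0.   ]
 [ 0.     0.    -1.   ]] [0.0, 0.0, 0.0, -0.0, -0.0, 0.358]
[4.101, -3.894, -1.687, -0.0, -0.0, 0.358]
1 [ 1.397 -5.48  -1.687]
2 [ 1.397 -5.48  -1.687]
3 [ 1.397 -5.48  -1.687]
4 [ 1.397 -5.48  -1.687]
5 [ 1.397 -5.48  -1.687]
```

>>> drive_tool(
  plan=[
    [1, 0.94, -0.76, -0.34, 0, 0, 0],
    [1, 0.94, -0.76, -0.34, 0, 0, 0],
    [1, 0.94, -0.76, -0.34, 0, 0, 0],
    [1, 0.94, -0.76, -0.34, 0, 0, 0],
  ],
)

```text
clock: 2.43
tool_pos: [244.1, -414.8, 268.4]
eef_rot: [0.001, 0.986, 0.165, 0.001]
contact_force: [-0.6, 0.9, 0.1]
finger_gap: 85.3
```

>>> drive_tool(
  plan=[
    [1, 0.94, -0.76, -0.34, 0, 0, 0],
    [1, 0.94, -0.76, -0.34, 0, 0, 0],
    [1, 0.94, -0.76, -0.34, 0, 0, 0],
    [1, 0.94, -0.76, -0.34, 0, 0, 0],
  ],
)

```text
clock: 2.77
tool_pos: [308.7, -312.4, 301.9]
eef_rot: [0.001, 0.986, 0.165, 0.002]
contact_force: [0.1, 0.3, 0.7]
finger_gap: 85.6
```

>>> drive_tool(
  plan=[
    [1, 0.94, -0.76, -0.34, 0, 0, 0],
    [1, 0.94, -0.76, -0.34, 0, 0, 0],
    [1, 0.94, -0.76, -0.34, 0, 0, 0],
    [1, 0.94, -0.76, -0.34, 0, 0, 0],
  ],
)

```text
clock: 3.1
tool_pos: [373.3, -209.9, 335.1]
eef_rot: [0.0, 0.986, 0.166, 0.002]
contact_force: [0.7, -0.2, -0.3]
finger_gap: 85.6
```

>>> drive_tool(
  plan=[
    [1, 0.94, -0.76, -0.34, 0, 0, 0],
    [1, 0.94, -0.76, -0.34, 0, 0, 0],
    [1, 0.94, -0.76, -0.34, 0, 0, 0],
    [1, 0.94, -0.76, -0.34, 0, 0, 0],
  ],
)

```text
clock: 3.43
tool_pos: [437.9, -107.8, 368.2]
eef_rot: [-0.0, 0.986, 0.165, 0.001]
contact_force: [0.3, -0.4, 0.2]
finger_gap: 85.7
```

>>> drive_tool(
  plan=[
    [1, 0.94, -0.76, -0.34, 0, 0, 0.36],
    [1, 0.94, -0.76, -0.34, 0, 0, 0.36],
    [1, 0.94, -0.76, -0.34, 0, 0, 0.36],
    [1, 0.94, -0.76, -0.34, 0, 0, 0.36],
    [1, 0.94, -0.76, -0.34, 0, 0, 0.36],
    [1, 0.94, -0.76, -0.34, 0, 0, 0.36],
  ],
)

```text
clock: 3.93
tool_pos: [490.2, -71.7, 400.6]
eef_rot: [-0.02, 0.996, -0.083, 0.0]
contact_force: [-0.2, -0.0, 0.0]
finger_gap: 85.6
```

```bash
python3 - <<'E'
from h import *
np.set_printoptions(precision=1,suppress=True)
P=optics.snapshot("wrist"); save(P,"w1.png")
o=status.get_obs(); print(o["tool_pos"],o["eef_rot"],o["qpos"],o["clock"],o["contact_force"])
for n,z in dict(stand=0,lever_grip=183,lock_hole=206,tray=0).items():
    l=landmark_of(P,n)[:2]
    print(n,[(np.round(q["at"]),round(q["p"],2),on_z(P,q["at"],z),deep(P,q["at"])) for q in l])
E
```

```text
[489.4 -73.2 400.9] [-0.   1.  -0.1  0. ] [-0.2  0.1  0.5  2.   0.   3.1] 3.9833 [-0.2 -1.5 -0.8]
stand [(array([272., 133.]), 0.58, array([560.2,  18.7,   0. ]), array([559.9,   1.7,  85.8]))]
lever_grip [(array([319., 234.]), 0.88, array([415.7, -54.1, 183. ]), array([418.5, -54.8, 190.1]))]
lock_hole [(array([236.,  68.]), 0.78, array([638.2,   4.3, 206. ]), array([641. ,   7.6, 194. ]))]
tray [(array([225., 137.]), 0.61, array([569.2, 111.9,   0. ]), array([565.8,  51. , 164.8]))]
```

View pics/w1.png

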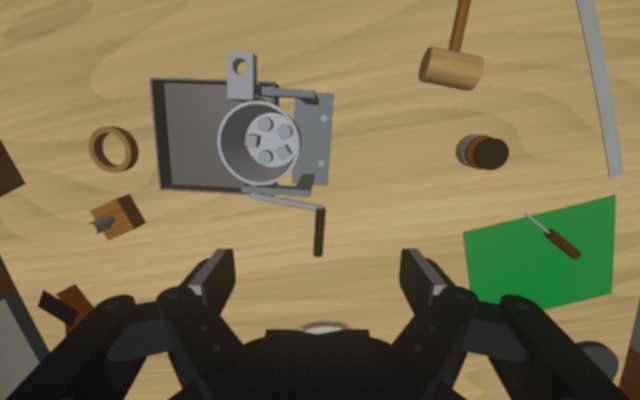

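The wrist view shows the bar from (322,208) to (319,256), the tab's hole at (240,66) and five pieces in the pot. Joint 6 is near its limit, so I'll use the half-turned grasp.

```bash
cat > fit.py <<'E'
from h import *
from scipy.optimize import least_squares
GA=2.740
def fit(m,loss='soft_l1'):
    # m: list of (picture, stand-frame point, pixel)
    def w(v,s):
        c,n=np.cos(v[2]),np.sin(v[2]); return [v[0]+c*s[0]-n*s[1],v[1]+n*s[0]+c*s[1],s[2]]
    f=lambda v:np.ravel([proj(P,w(v,s))-np.array(u) for P,s,u in m])
    q=least_squares(f,[552,14,-.23],loss=loss); return q.x,f(q.x)
E
python3 - <<'E'
from fit import *
np.set_printoptions(precision=1,suppress=True)
W=optics.snapshot("wrist"); T=optics.snapshot("top")
m=[(W,(88,0,206),(240,66)),(W,(-86,-101,183),(322,208)),(W,(-150,-101,183),(319,256)),(W,(-118,-101,183),(320,233)),(T,(88,0,206),(323,170)),(T,(-118,-101,183),(344,263))]
v,r=fit(m); print(v[:2],np.degrees(v[2]),r.reshape(-1,2))
v2,r=fit(m[:4]); print(v2[:2],np.degrees(v2[2]),r.reshape(-1,2))
c,s=np.cos(v[2]),np.sin(v[2]);x=np.array([c,s]);y=np.array([-s,c])
print("bar",v[:2]-118*x-101*y,"hole",v[:2]+88*x)
for n,z in(("pin_block",0),("pin",10),("jar",0)):
    print(n,[(on_z(W,q["at"],z),q["at"],q["p"]) for q in landmark_of(W,n)[:2]])
ys,xs=np.mgrid[205:260:4,314:328]; 
pts=[deep(W,(a,b),0) for b,a in zip(ys.ravel(),xs.ravel())]; pts=np.array([p for p in pts if p is not None and p[2]>150]); print(len(pts),pts.min(0),pts.max(0),np.median(pts,0))
u,sv,vt=np.linalg.svd(pts-pts.mean(0)); print(vt[0], np.degrees(np.arctan2(vt[0][1],vt[0][0])))
o=status.get_obs();print(o["qpos"])
E
```

```text
[552.9  18.6] -12.148306301117156 [[ 0.1 -0.4]
 [-0.4  3. ]
 [ 0.3 -2.2]
 [ 0.5 -0.1]
 [-0.5 -0.4]
 [-0.6  1.9]]
[552.7  18.8] -12.161534892291584 [[-0.  -0.2]
 [-0.5  3.2]
 [ 0.2 -2. ]
 [ 0.3  0.1]]
bar [416.3 -55.3] hole [638.9   0.1]
pin_block [(array([452.7, 375.2,   0. ]), [123.7, 212.9], 0.82), (array([687.4,  52.3,   0. ]), [241.0, 66.2], 0.74)]
pin [(array([442.4, 385.3,  10. ]), [118.0, 219.5], 0.66)]
jar [(array([ 464.2, -346.9,    0. ]), [468.7, 152.8], 0.97), (array([523. ,   0.6,   0. ]), [285.7, 151.0], 0.64)]
131 [386.7 -67.2 183.1] [457.9 -41.9 191.9] [425.3 -54.5 189.4]
[-1.   0.2  0. ] 168.80351743883386
[-0.2  0.1  0.5  2.   0.   3.1]
```

>>> drive_tool(
  plan=[
    [1, -0.75, -0.06, 0.9, 0, 0, -1],
    [1, -0.75, -0.06, 0.9, 0, 0, -1],
    [1, -0.75, -0.06, 0.9, 0, 0, -1],
    [1, -0.75, -0.06, 0.9, 0, 0, -1],
    [1, -0.75, -0.06, 0.9, 0, 0, -1],
    [1, -0.75, -0.06, 0.9, 0, 0, -1],
    [1, -0.75, -0.06, 0.9, 0, 0, -1],
    [1, -0.75, -0.06, 0.9, 0, 0, -1],
    [1, -0.75, -0.06, 0.9, 0, 0, -1],
    [1, -0.75, -0.06, 0.9, 0, 0, -1],
    [1, -0.75, -0.06, 0.9, 0, 0, -1],
    [1, -0.75, -0.06, 0.9, 0, 0, -1],
    [1, -0.75, -0.06, 0.9, 0, 0, -1],
    [1, -0.75, -0.06, 0.9, 0, 0, -1],
  ],
)

```text
clock: 5.6
tool_pos: [417.1, -48.7, 311.8]
eef_rot: [-0.013, 0.761, 0.648, 0.015]
contact_force: [-0.8, -0.5, 0.1]
finger_gap: 85.7
```

>>> drive_tool(
  plan=[
    [1, 0, 0, 0, 0, 0, -0.97],
    [1, 0, 0, 0, 0, 0, -0.97],
    [1, 0, 0, 0, 0, 0, -0.97],
    [1, 0, 0, 0, 0, 0, -0.97],
    [1, 0, 0, 0, 0, 0, -0.97],
    [1, 0, 0, 0, 0, 0, -0.97],
    [1, 0, 0, 0, 0, 0, -0.97],
    [1, 0, 0, 0, 0, 0, -0.97],
    [1, 0, 0, 0, 0, 0, -0.97],
    [1, 0, 0, 0, 0, 0, -0.97],
    [1, 0, 0, 0, 0, 0, -0.97],
    [1, 0, 0, 0, 0, 0, -0.97],
    [1, 0, 0, 0, 0, 0, -0.97],
    [1, 0, 0, 0, 0, 0, -0.97],
  ],
)

```text
clock: 6.77
tool_pos: [417.1, -48.8, 311.7]
eef_rot: [0.0, 0.108, 0.994, 0.02]
contact_force: [0.4, 0.6, 0.1]
finger_gap: 85.2
```

```bash
python3 - <<'E'
from h import *
np.set_printoptions(precision=2,suppress=True)
P=optics.snapshot("wrist"); save(P,"w2.png")
o=status.get_obs(); print(o["tool_pos"],np.array(o["eef_rot"]),np.array(o["qpos"]),o["clock"],o["contact_force"])
print([(q["at"],q["p"],on_z(P,q["at"],183),deep(P,q["at"])) for q in landmark_of(P,"lever_grip")[:2]])
p0=o["tool_pos"];r0=rrot(o["eef_rot"]); r=nearest(r0,-12.2)
print(row(p0,r0,[416.3,-55.3,164],r), r.as_matrix())
E
```

```text
[417.13 -48.8  311.74] [0.   0.11 0.99 0.02] [-0.14 -0.17  0.08  1.83  0.04  0.07] 6.8167 [0.6  0.98 0.05]
[([311.4, 195.4], 0.71, array([416.22, -49.24, 183.  ]), array([414.7 , -49.02, 189.23]))]
[-0.011, -0.123, 1.474, 0.025, -0.002, -0.003] [[-0.98  0.21  0.  ]
 [ 0.21  0.98  0.  ]
 [ 0.    0.   -1.  ]]
```

View pics/w2.png

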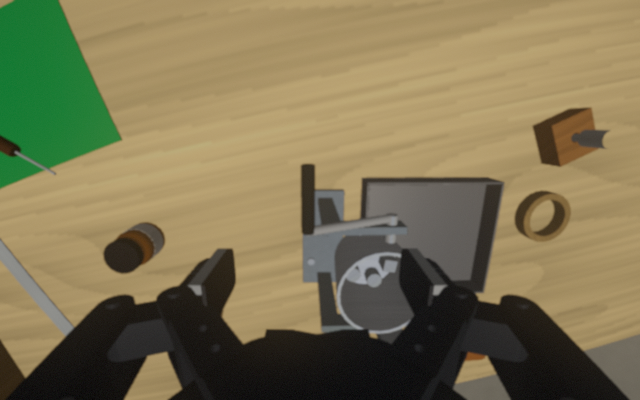

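>>> drive_tool(
  plan=[
    [1, -0.01, -0.07, 0.9, 0.025, 0, 0],
    [1, -0.01, -0.07, 0.9, 0.025, 0, 0],
    [1, -0.01, -0.07, 0.9, 0.025, 0, 0],
    [1, -0.01, -0.07, 0.9, 0.025, 0, 0],
  ],
)

```text
clock: 7.2
tool_pos: [415.7, -52.2, 219.6]
eef_rot: [-0.004, 0.107, 0.994, 0.0]
contact_force: [-0.0, 0.5, 0.2]
finger_gap: 85.6
```

>>> drive_tool(
  plan=[
    [1, 0, 0, 0.3, 0, 0, 0],
    [1, 0, 0, 0.58, 0, 0, 0],
    [1, 0, 0, 0.58, 0, 0, 0],
    [0.4, 0, 0, 0.58, 0, 0, 0],
    [0.3, 0, 0, 0.58, 0, 0, 0],
    [0.25, 0, 0, 0.58, 0, 0, 0],
    [0.22, 0, 0, 0.58, 0, 0, 0],
    [0.22, 0, 0, 0.58, 0, 0, 0],
    [0.22, 0, 0, 0.58, 0, 0, 0],
  ],
)

```text
clock: 7.95
tool_pos: [417.2, -52.4, 164.2]
eef_rot: [-0.001, 0.106, 0.994, 0.0]
contact_force: [0.8, 0.7, 0.9]
finger_gap: 18.7
```

```bash
python3 - <<'E'
from h import *
np.set_printoptions(precision=2,suppress=True)
P=optics.snapshot("wrist"); save(P,"w3.png")
o=status.get_obs(); print(o["tool_pos"],np.array(o["eef_rot"]),o["finger_gap"],o["contact_force"],o["torque"],o["clock"])
E
```

```text
[417.08 -52.42 163.97] [-0.    0.11  0.99  0.  ] 18.86804888121904 [-0.35  0.57  0.7 ] [-0.   -0.01 -0.  ] 8.0
```

View pics/w3.png

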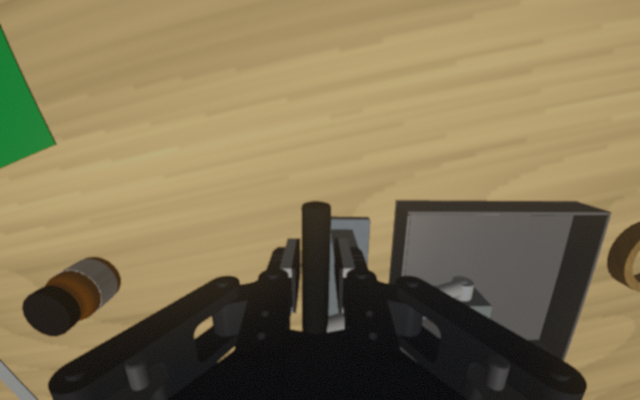

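The wrist view shows the bar, at (316,265), centred between the pads with about 2 mm clear on each side. Next I'll work out the arc.

```bash
python3 - <<'E'
import numpy as np
g=lambda q:np.array([1.1*np.cos(2.74-q),-1.1*np.sin(2.74-q)])
for a,b,n in((0,.84,10),(.84,1.6,9),(1.6,2.34,10)):
    for q in np.linspace(a,b,n+1)[1:]: print("[0, 0, %.3f, %.3f, 0, 0, 0],"%tuple(g(q)-g(a)),end=" ")
    print()
E
```

```text
[0, 0, 0.040, -0.083, 0, 0, 0], [0, 0, 0.086, -0.163, 0, 0, 0], [0, 0, 0.139, -0.239, 0, 0, 0], [0, 0, 0.198, -0.310, 0, 0, 0], [0, 0, 0.263, -0.375, 0, 0, 0], [0, 0, 0.334, -0.435, 0, 0, 0], [0, 0, 0.409, -0.489, 0, 0, 0], [0, 0, 0.488, -0.537, 0, 0, 0], [0, 0, 0.571, -0.577, 0, 0, 0], [0, 0, 0.657, -0.611, 0, 0, 0], 
[0, 0, 0.089, -0.026, 0, 0, 0], [0, 0, 0.180, -0.045, 0, 0, 0], [0, 0, 0.272, -0.056, 0, 0, 0], [0, 0, 0.365, -0.059, 0, 0, 0], [0, 0, 0.458, -0.054, 0, 0, 0], [0, 0, 0.550, -0.042, 0, 0, 0], [0, 0, 0.640, -0.022, 0, 0, 0], [0, 0, 0.729, 0.006, 0, 0, 0], [0, 0, 0.815, 0.041, 0, 0, 0], 
[0, 0, 0.073, 0.037, 0, 0, 0], [0, 0, 0.142, 0.079, 0, 0, 0], [0, 0, 0.209, 0.126, 0, 0, 0], [0, 0, 0.272, 0.177, 0, 0, 0], [0, 0, 0.330, 0.234, 0, 0, 0], [0, 0, 0.385, 0.294, 0, 0, 0], [0, 0, 0.435, 0.359, 0, 0, 0], [0, 0, 0.480, 0.426, 0, 0, 0], [0, 0, 0.519, 0.497, 0, 0, 0], [0, 0, 0.554, 0.571, 0, 0, 0],
```

>>> drive_tool(
  plan=[
    [0, 0, 0, 0, 0, 0, 0],
    [0, 0, 0, 0, 0, 0, 0],
    [0, 0, 0, 0, 0, 0, 0],
    [0, 0, 0, 0, 0, 0, 0],
  ],
)

```text
clock: 8.33
tool_pos: [416.8, -53.2, 164.0]
eef_rot: [-0.001, 0.106, 0.994, -0.001]
contact_force: [-1.0, -5.3, 3.4]
finger_gap: 12.1
```

>>> drive_tool(
  plan=[
    [0, 0, 0.04, -0.083, 0, 0, 0],
    [0, 0, 0.086, -0.163, 0, 0, 0],
    [0, 0, 0.139, -0.239, 0, 0, 0],
    [0, 0, 0.198, -0.31, 0, 0, 0],
  ],
)

```text
clock: 8.67
tool_pos: [420.9, -35.3, 195.1]
eef_rot: [-0.002, 0.107, 0.994, -0.003]
contact_force: [-1.9, -15.7, 0.5]
finger_gap: 12.0
```

>>> drive_tool(
  plan=[
    [0, 0, 0.06, -0.065, 0, 0, 0],
    [0, 0, 0.13, -0.125, 0, 0, 0],
    [0, 0, 0.205, -0.179, 0, 0, 0],
    [0, 0, 0.284, -0.227, 0, 0, 0],
    [0, 0, 0.367, -0.267, 0, 0, 0],
    [0, 0, 0.453, -0.301, 0, 0, 0],
  ],
)

```text
clock: 9.17
tool_pos: [431.0, 8.6, 228.2]
eef_rot: [0.001, 0.107, 0.994, -0.003]
contact_force: [-6.5, -15.0, 22.5]
finger_gap: 11.9
```

>>> drive_tool(
  plan=[
    [0, 0, 0.084, -0.041, 0, 0, 0],
    [0, 0, 0.175, -0.06, 0, 0, 0],
    [0, 0, 0.267, -0.071, 0, 0, 0],
    [0, 0, 0.36, -0.074, 0, 0, 0],
    [0, 0, 0.453, -0.069, 0, 0, 0],
    [0, 0, 0.545, -0.057, 0, 0, 0],
    [0, 0, 0.635, -0.037, 0, 0, 0],
    [0, 0, 0.724, -0.009, 0, 0, 0],
    [0, 0, 0.81, 0.026, 0, 0, 0],
  ],
)

```text
clock: 9.92
tool_pos: [448.8, 90.1, 223.9]
eef_rot: [0.001, 0.106, 0.994, -0.0]
contact_force: [2.0, -7.7, -2.9]
finger_gap: 11.7
```

>>> drive_tool(
  plan=[
    [0, 0, 0.073, 0.037, 0, 0, 0],
    [0, 0, 0.142, 0.079, 0, 0, 0],
    [0, 0, 0.209, 0.126, 0, 0, 0],
    [0, 0, 0.272, 0.177, 0, 0, 0],
    [0, 0, 0.33, 0.234, 0, 0, 0],
    [0, 0, 0.385, 0.294, 0, 0, 0],
    [0, 0, 0.435, 0.359, 0, 0, 0],
    [0, 0, 0.48, 0.426, 0, 0, 0],
    [0, 0, 0.519, 0.497, 0, 0, 0],
    [0, 0, 0.554, 0.571, 0, 0, 0],
    [0, 0, 0.554, 0.571, 0, 0, 0],
    [0, 0, 0.554, 0.571, 0, 0, 0],
    [0, 0, 0.554, 0.571, 0, 0, 0],
    [0, 0, 0.554, 0.571, 0, 0, 0],
    [0, 0, 0.554, 0.571, 0, 0, 0],
    [0, 0, 0.554, 0.571, 0, 0, 0],
  ],
)

```text
clock: 11.25
tool_pos: [460.6, 144.0, 165.2]
eef_rot: [-0.0, 0.106, 0.994, -0.0]
contact_force: [6.6, -2.1, -1.3]
finger_gap: 11.5
```

```bash
python3 - <<'E'
from h import *
np.set_printoptions(precision=2,suppress=True)
P=optics.snapshot("scene"); W=optics.snapshot("top")
a=cv2.resize(P["img"][150:320,230:480],None,fx=3,fy=3)[:420]; b=cv2.resize(W["img"][140:290,180:400],None,fx=2.4,fy=2.4)
cv2.imwrite("pics/m1.png",cv2.resize(P["img"][150:310,260:460],None,fx=4,fy=3.7)[:,:,::-1])
for Q,t in((P,"scene"),(W,"top")):
    print(t,[(np.round(q["at"]),round(q["p"],2),deep(Q,q["at"],1)) for q in landmark_of(Q,"piece")[:8]],[(np.round(q["at"]),on_z(Q,q["at"],0)) for q in landmark_of(Q,"tray")[:1]])
E
```

```text
scene [(array([358., 242.]), 0.63, array([534.29, 112.18,  21.45])), (array([344., 249.]), 0.51, array([576.24,  91.68,  20.59])), (array([344., 256.]), 0.49, array([597.95, 106.22,  20.72])), (array([348., 242.]), 0.47, array([549.19,  88.71,  24.08])), (array([332., 267.]), 0.44, array([664.38, 105.81,  42.79]))] [(array([354., 254.]), array([560.06, 117.35,   0.  ]))]
top [(array([289., 220.]), 0.63, array([521.71,  78.83, 151.65])), (array([290., 182.]), 0.48, array([645.75,  93.87,  25.75]))] [(array([305., 178.]), array([663.08,  53.23,   0.  ]))]
```

View pics/m1.png

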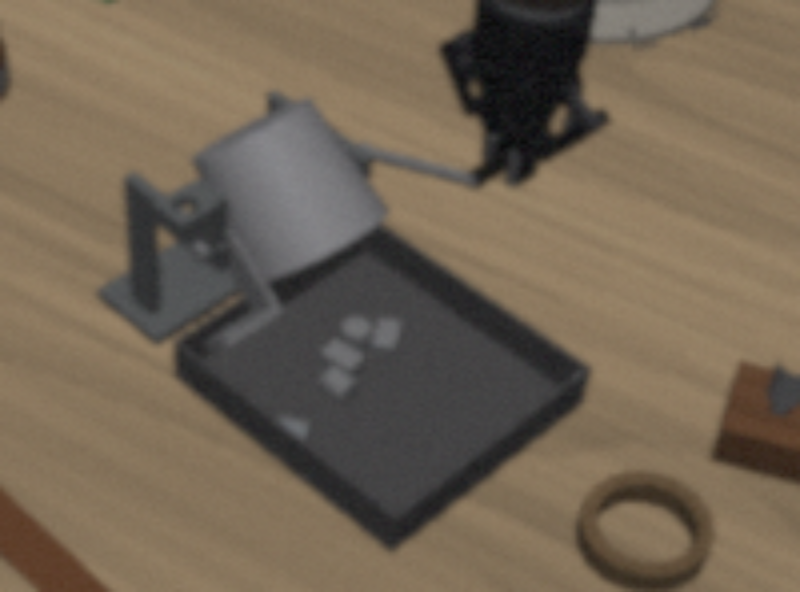

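All five pieces are in the tray. Four are near (350,350) and one is by the wall at (295,427). Now I'll swing the pot back.

>>> drive_tool(
  plan=[
    [0, 0, -0.035, -0.074, 0, 0, 0],
    [0, 0, -0.074, -0.145, 0, 0, 0],
    [0, 0, -0.119, -0.212, 0, 0, 0],
    [0, 0, -0.169, -0.277, 0, 0, 0],
    [0, 0, -0.224, -0.337, 0, 0, 0],
    [0, 0, -0.282, -0.394, 0, 0, 0],
    [0, 0, -0.345, -0.445, 0, 0, 0],
    [0, 0, -0.412, -0.492, 0, 0, 0],
    [0, 0, -0.481, -0.534, 0, 0, 0],
    [0, 0, -0.554, -0.571, 0, 0, 0],
  ],
)

```text
clock: 12.38
tool_pos: [449.0, 92.5, 224.2]
eef_rot: [0.0, 0.105, 0.994, 0.003]
contact_force: [1.0, 15.8, 19.8]
finger_gap: 11.7
```

>>> drive_tool(
  plan=[
    [0, 0, -0.086, -0.035, 0, 0, 0],
    [0, 0, -0.175, -0.063, 0, 0, 0],
    [0, 0, -0.265, -0.083, 0, 0, 0],
    [0, 0, -0.357, -0.095, 0, 0, 0],
    [0, 0, -0.45, -0.1, 0, 0, 0],
    [0, 0, -0.543, -0.097, 0, 0, 0],
    [0, 0, -0.635, -0.086, 0, 0, 0],
    [0, 0, -0.726, -0.067, 0, 0, 0],
    [0, 0, -0.812, -0.036, 0, 0, 0],
  ],
)

```text
clock: 13.13
tool_pos: [431.1, 11.2, 227.7]
eef_rot: [0.0, 0.106, 0.994, 0.001]
contact_force: [-0.4, 3.6, 1.3]
finger_gap: 11.5
```

>>> drive_tool(
  plan=[
    [0, 0, -0.086, 0.036, 0, 0, 0],
    [0, 0, -0.169, 0.078, 0, 0, 0],
    [0, 0, -0.248, 0.127, 0, 0, 0],
    [0, 0, -0.323, 0.182, 0, 0, 0],
    [0, 0, -0.394, 0.244, 0, 0, 0],
    [0, 0, -0.459, 0.31, 0, 0, 0],
    [0, 0, -0.518, 0.385, 0, 0, 0],
    [0, 0, -0.571, 0.462, 0, 0, 0],
    [0, 0, -0.617, 0.543, 0, 0, 0],
    [0, 0, -0.65, 0.61, 0, 0, 0],
    [0, 0, -0.658, 0.63, 0, 0, 0],
    [0, 0, -0.658, 0.63, 0, 0, 0],
  ],
)

```text
clock: 14.13
tool_pos: [416.4, -53.2, 162.0]
eef_rot: [-0.002, 0.106, 0.994, 0.0]
contact_force: [-0.8, 4.2, -0.5]
finger_gap: 12.0
```

>>> drive_tool(
  plan=[
    [0, 0, 0, 0.02, 0, 0, 0],
    [0, 0, 0, 0.04, 0, 0, 0],
    [0, 0, 0, 0.04, 0, 0, 0],
    [0, 0, 0, 0.04, 0, 0, 0],
  ],
)

```text
clock: 14.47
tool_pos: [416.6, -53.3, 161.6]
eef_rot: [-0.0, 0.106, 0.994, 0.0]
contact_force: [-11.5, 4.7, 28.4]
finger_gap: 11.7
```

>>> drive_tool(
  plan=[
    [0.3, 0, 0, 0.015, 0, 0, 0],
    [0.6, 0, 0, 0.01, 0, 0, 0],
    [1, 0, 0, 0.01, 0, 0, 0],
    [1, 0, 0, 0.01, 0, 0, 0],
    [1, 0, 0, 0.01, 0, 0, 0],
    [1, 0, 0, -0.2, 0, 0, 0],
    [1, 0, 0, -0.95, 0, 0, 0],
    [1, 0, 0, -0.95, 0, 0, 0],
    [1, 0, 0, -0.95, 0, 0, 0],
  ],
)

```text
clock: 15.22
tool_pos: [418.4, -53.6, 259.5]
eef_rot: [0.002, 0.106, 0.994, -0.0]
contact_force: [0.7, -0.0, 0.7]
finger_gap: 85.4
```

```bash
python3 - <<'E'
from h import *
np.set_printoptions(precision=2,suppress=True)
P=optics.snapshot("wrist"); save(P,"w4.png")
o=status.get_obs(); print(o["tool_pos"],o["clock"],o["finger_gap"])
print([(q["at"],q["p"],on_z(P,q["at"],183),deep(P,q["at"])) for q in landmark_of(P,"lever_grip")[:2]])
S=optics.snapshot("scene")
for n,z in(("lever_grip",183),("lock_hole",206)):
  print(n,[(q["at"],round(q["p"],2),on_z(S,q["at"],z)) for q in landmark_of(S,n)[:2]])
E
```

```text
[418.17 -53.56 256.59] 15.2667 85.69176712295834
[([317.3, 205.5], 0.72, array([413.99, -52.45, 183.  ]), array([411.91, -52.02, 190.22]))]
lever_grip [([333.0, 155.6], 0.83, array([413.03, -60.54, 183.  ]))]
lock_hole [([304.4, 202.8], 0.69, array([637.14,  -1.53, 206.  ]))]
```

>>> drive_tool(
  plan=[
    [1, 0.15, 0.98, -0.2, 0, 0, 0],
    [1, 0.15, 0.98, -0.2, 0, 0, 0],
    [1, 0.15, 0.98, -0.2, 0, 0, 0],
    [1, 0.15, 0.98, -0.2, 0, 0, 0],
  ],
)

```text
clock: 15.8
tool_pos: [422.9, 48.2, 273.1]
eef_rot: [-0.002, 0.104, 0.995, 0.0]
contact_force: [-0.0, 0.4, -0.5]
finger_gap: 85.3
```

>>> drive_tool(
  plan=[
    [1, 0.15, 0.98, -0.2, 0, 0, 0],
    [1, 0.15, 0.98, -0.2, 0, 0, 0],
    [1, 0.15, 0.98, -0.2, 0, 0, 0],
    [1, 0.15, 0.98, -0.2, 0, 0, 0],
  ],
)

```text
clock: 16.13
tool_pos: [429.0, 146.9, 292.8]
eef_rot: [-0.002, 0.104, 0.995, 0.0]
contact_force: [0.1, 0.1, -1.0]
finger_gap: 85.3
```

>>> drive_tool(
  plan=[
    [1, 0.15, 0.98, 0, 0, 0, 0],
    [1, 0.15, 0.98, 0, 0, 0, 0],
    [1, 0.15, 0.98, 0, 0, 0, 0],
    [1, 0.15, 0.98, 0, 0, 0, 0],
  ],
)

```text
clock: 16.47
tool_pos: [434.9, 245.3, 291.6]
eef_rot: [-0.003, 0.104, 0.995, -0.001]
contact_force: [1.2, 0.3, 0.1]
finger_gap: 85.3
```

>>> drive_tool(
  plan=[
    [1, 0.15, 0.98, 0, 0, 0, 0],
    [1, 0.15, 0.98, 0, 0, 0, 0],
    [1, 0.15, 0.98, 0, 0, 0, 0],
    [1, 0.15, 0.98, 0, 0, 0, 0],
    [1, 0.15, 0.98, 0, 0, 0, 0],
  ],
)

```text
clock: 16.88
tool_pos: [441.1, 341.8, 292.5]
eef_rot: [-0.002, 0.105, 0.994, -0.001]
contact_force: [0.9, -0.8, -0.6]
finger_gap: 85.1
```

```bash
python3 - <<'E'
from h import *
np.set_printoptions(precision=2,suppress=True)
P=optics.snapshot("wrist"); save(P,"w5.png")
o=status.get_obs(); print(o["tool_pos"],o["eef_rot"],o["qpos"],o["clock"])
for n,z in(("pin",10),("pin_block",0)):
  print(n,[(q["at"],q["p"],on_z(P,q["at"],z)) for q in landmark_of(P,n)[:2]],spot_in(P,n)[:2])
# head top points from depth
h,w=P["depth"].shape; ys,xs=np.mgrid[0:h:2,0:w:2]
pts=[]
K=np.array(P["K"],float);uv=np.c_[xs.ravel(),ys.ravel()].astype(float); n=cv2.undistortPoints(uv[:,None],K,np.array(P["distortion"],float))[:,0]
d=P["depth"][ys.ravel(),xs.ravel()]; T=np.array(P["T"]); X=(np.c_[n,np.ones(len(n))]*d[:,None])@T[:3,:3].T+T[:3,3]
for lo,hi in((88,102),(34,46)):
    m=(d>0)&(X[:,2]>lo)&(X[:,2]<hi)&(np.hypot(X[:,0]-450,X[:,1]-375)<70); Y=X[m]; print(lo,m.sum(),Y.min(0),Y.max(0),np.median(Y,0),Y.mean(0)) if m.sum() else print(lo,0)
E
```

```text
[441.09 341.22 293.04] [-0.    0.11  0.99 -0.  ] [0.66 0.14 0.36 1.79 0.   0.87] 16.9333
pin [([335.1, 175.5], 0.48, array([451.83, 367.29,  10.  ]))] [{'box': [328.1, 171.6, 19.2, 9.6], 'p': 0.44}]
pin_block [] [{'box': [306.5, 144.9, 61.6, 62.8], 'p': 0.71}, {'box': [0.0, 225.7, 147.2, 139.2], 'p': 0.67}]
88 3 [438.22 358.73  91.15] [448.54 368.54  95.56] [446.97 359.27  92.88] [444.58 362.18  93.2 ]
34 547 [410.17 330.83  34.55] [491.66 412.48  43.09] [450.03 372.07  40.75] [449.98 371.56  40.74]
```

View pics/w5.png

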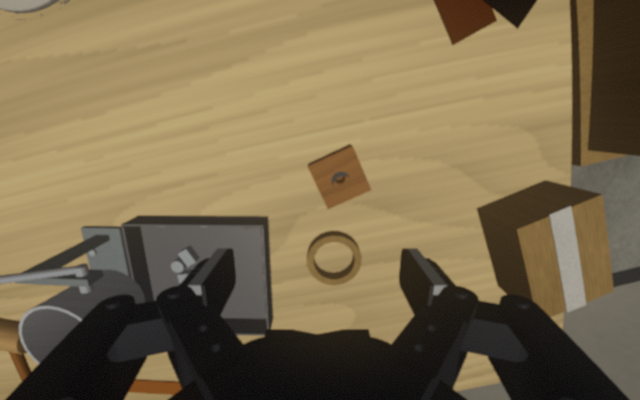

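```bash
python3 - <<'E'
from h import *
np.set_printoptions(precision=0,suppress=True)
P=optics.snapshot("wrist"); S=optics.snapshot("scene")
a=cv2.resize(P["img"][135:220,290:390],(480,408),interpolation=cv2.INTER_CUBIC)
b=cv2.resize(S["img"][235:285,430:480],(320,320),interpolation=cv2.INTER_CUBIC); b=cv2.copyMakeBorder(b,0,88,0,0,0)
cv2.imwrite("pics/c6.png",np.hstack([a,b])[:,:,::-1])
print(P["depth"][160:200:3,322:362:3])
E
```

```text
[[394. 393. 393. 393. 394. 395. 395. 394. 394. 394. 394. 394. 394. 435.]
 [395. 395. 395. 396. 396. 396. 396. 395. 397. 396. 395. 396. 396. 436.]
 [397. 397. 396. 397. 398. 398. 396. 398. 397. 397. 396. 395. 397. 436.]
 [399. 398. 398. 399. 398. 398. 398. 399. 398. 398. 399. 397. 398. 398.]
 [400. 398. 400. 400. 381. 371. 364. 364. 398. 399. 398. 400. 398. 399.]
 [400. 402. 402. 401. 365.   0. 431. 417. 346. 399. 400. 401. 401. 402.]
 [403. 401. 402. 381. 351. 433. 427. 411. 402. 403. 402. 402. 402. 402.]
 [403. 403. 404. 373. 401. 408. 407. 404. 403. 403. 404. 404. 403. 403.]
 [405. 404. 404. 406. 405. 404. 403. 404. 404. 403. 404. 403. 405. 403.]
 [406. 406. 406. 404. 406. 405. 406. 407. 405. 406. 405. 405. 405. 406.]
 [408. 407. 408. 406. 407. 406. 406. 406. 408. 407. 408. 407. 406. 407.]
 [408. 408. 407. 407. 407. 409. 410. 407. 407. 407. 407. 409. 409. 450.]
 [410. 409. 409. 410. 410. 411. 409. 409. 409. 409. 409. 452. 451. 449.]
 [452. 410. 412. 411. 411. 410. 410. 410. 412. 452. 451. 452. 452. 452.]]
```

View pics/c6.png

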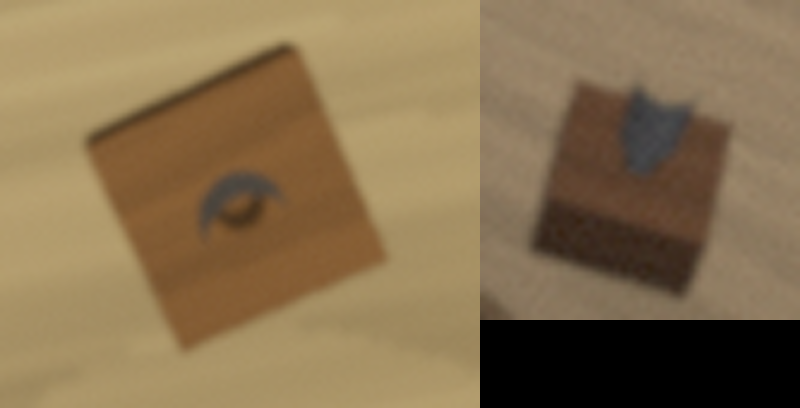

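The pin stands in the block, with the hole at (340,178). Its head renders hollow, which spoils the depth there. I'll take the position from the block's top corners.

```bash
python3 - <<'E'
from h import *
np.set_printoptions(precision=2,suppress=True)
P=optics.snapshot("wrist")
c=np.array([[90,143],[293,45],[385,260],[185,350]])/4.8+[290,135]
X=np.array([on_z(P,u,40) for u in c]); print(X,X.mean(0), on_z(P,(340,178.75),40), np.linalg.norm(np.diff(X,axis=0),axis=1))
# where head ring would project for pin vertical at the block centre
b=X.mean(0)
for z in(55,95):
    r=[(proj(P,[b[0]+13*np.cos(t),b[1]+13*np.sin(t),z])-[290,135])*4.8 for t in np.arange(0,6.28,.785)]; print(z,np.round(r).tolist())
T=optics.snapshot("top"); m=[on_z(T,q["at"],40) for q in landmark_of(T,"pin_block")[:2]]; print(m)
o=status.get_obs(); r0=rrot(o["eef_rot"]); r=nearest(r0,-12.2); print(o["tool_pos"],row(o["tool_pos"],r0,[b[0],b[1],62],r))
E
```

```text
[[424.29 333.23  40.  ]
 [408.8  397.45  40.  ]
 [477.99 413.31  40.  ]
 [493.12 347.98  40.  ]] [451.05 373.    40.  ] [453.53 372.99  40.  ] [66.06 70.99 67.06]
55 [[251.0, 254.0], [279.0, 235.0], [287.0, 202.0], [268.0, 174.0], [234.0, 168.0], [205.0, 187.0], [199.0, 220.0], [217.0, 248.0]]
95 [[264.0, 287.0], [296.0, 266.0], [304.0, 229.0], [283.0, 198.0], [246.0, 191.0], [214.0, 213.0], [206.0, 249.0], [227.0, 280.0]]
[array([448.54, 357.46,  40.  ])]
[440.98 342.16 293.97] [-0.04, 0.322, 2.32, 0.0, -0.002, 0.0]
```

>>> drive_tool(
  plan=[
    [1, -0.045, 0.32, 0.92, 0, 0, 0],
    [1, -0.045, 0.32, 0.92, 0, 0, 0],
    [1, -0.045, 0.32, 0.92, 0, 0, 0],
    [1, -0.045, 0.32, 0.92, 0, 0, 0],
    [1, -0.045, 0.32, 0.92, 0, 0, 0],
  ],
)

```text
clock: 17.8
tool_pos: [451.4, 372.6, 201.6]
eef_rot: [-0.002, 0.106, 0.994, -0.0]
contact_force: [-0.9, -0.6, 1.3]
finger_gap: 85.5
```

>>> drive_tool(
  plan=[
    [1, 0, 0, 0.4, 0, 0, 0],
    [1, 0, 0, 0.75, 0, 0, 0],
    [1, 0, 0, 0.75, 0, 0, 0],
    [1, 0, 0, 0.75, 0, 0, 0],
  ],
)

```text
clock: 18.13
tool_pos: [451.3, 372.4, 127.8]
eef_rot: [-0.002, 0.106, 0.994, -0.0]
contact_force: [0.7, 0.1, 0.9]
finger_gap: 85.5
```

```bash
python3 - <<'E'
from h import *
np.set_printoptions(precision=2,suppress=True)
P=optics.snapshot("wrist"); cv2.imwrite("pics/w7.png",P["img"][180:400,200:440][:,:,::-1].repeat(2,0).repeat(2,1))
o=status.get_obs(); r0=rrot(o["eef_rot"]); r=nearest(r0,-12.2); print(o["tool_pos"],o["eef_rot"],o["clock"],row(o["tool_pos"],r0,[451.5,373,62],r))
b=np.array([451,373])
for z in(40,55,95):
    t=np.arange(0,6.28,.785); print(z,[np.round((proj(P,[b[0]+13*np.cos(a),b[1]+13*np.sin(a),z])-[200,180])*2).tolist() for a in t])
E
```

```text
[452.09 373.16 129.72] [-0.    0.11  0.99  0.  ] 18.1833 [0.004, -0.004, 0.677, 0.001, -0.001, 0.001]
40 [[242.0, 82.0], [261.0, 70.0], [265.0, 48.0], [252.0, 30.0], [229.0, 26.0], [210.0, 39.0], [206.0, 60.0], [219.0, 78.0]]
55 [[242.0, 94.0], [262.0, 81.0], [267.0, 58.0], [253.0, 39.0], [229.0, 34.0], [209.0, 48.0], [204.0, 71.0], [218.0, 90.0]]
95 [[244.0, 135.0], [268.0, 119.0], [274.0, 92.0], [257.0, 69.0], [228.0, 64.0], [203.0, 80.0], [198.0, 107.0], [215.0, 130.0]]
```

View pics/w7.png

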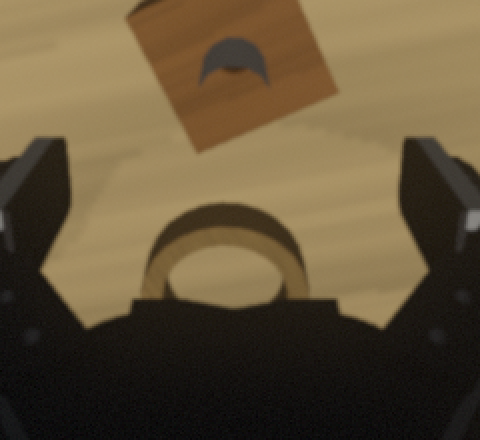

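>>> drive_tool(
  plan=[
    [1, -0.01, 0, 0.3, 0, 0, 0],
    [1, -0.01, 0, 0.65, 0, 0, 0],
    [1, -0.01, 0, 0.65, 0, 0, 0],
    [1, -0.01, 0, 0.65, 0, 0, 0],
    [0.5, -0.01, 0, 0.65, 0, 0, 0],
    [0.4, -0.01, 0, 0.65, 0, 0, 0],
    [0.3, -0.01, 0, 0.65, 0, 0, 0],
    [0, -0.01, 0, 0.65, 0, 0, 0],
    [0, -0.01, 0, 0.65, 0, 0, 0],
    [0, -0.01, 0, 0.65, 0, 0, 0],
    [0, -0.01, 0, 0.65, 0, 0, 0],
    [0, -0.01, 0, 0.65, 0, 0, 0],
  ],
)

```text
clock: 19.18
tool_pos: [452.6, 372.8, 62.8]
eef_rot: [-0.001, 0.106, 0.994, 0.0]
contact_force: [-0.0, -2.3, 5.5]
finger_gap: 23.9
```

>>> drive_tool(
  plan=[
    [0, 0, 0, -0.1, 0, 0, 0],
    [0, 0, 0, -0.3, 0, 0, 0],
    [0, 0, 0, -0.6, 0, 0, 0],
    [0, 0, 0, -1, 0, 0, 0],
    [0, 0, 0, -1, 0, 0, 0],
    [0, 0, 0, -1, 0, 0, 0],
  ],
)

```text
clock: 19.68
tool_pos: [453.6, 373.5, 165.0]
eef_rot: [0.0, 0.106, 0.994, 0.002]
contact_force: [-0.3, -0.3, -1.4]
finger_gap: 23.9
```

```bash
python3 - <<'E'
from h import *
np.set_printoptions(precision=2,suppress=True)
P=optics.snapshot("wrist"); S=optics.snapshot("scene")
o=status.get_obs(); print(o["tool_pos"],o["eef_rot"],o["clock"],o["finger_gap"],o["contact_force"])
a=P["img"][140:400,220:420].repeat(2,0).repeat(2,1)
u=proj(S,o["tool_pos"]); x,y=int(u[0]),int(u[1]); print(u)
b=cv2.resize(S["img"][y-50:y+50,x-50:x+50],(390,520),interpolation=cv2.INTER_CUBIC)
cv2.imwrite("pics/c8.png",np.hstack([a,b])[:,:,::-1])
p=np.array(o["tool_pos"]);r0=rrot(o["eef_rot"])
for k in(-45+19+7-0,): pass
# expected tip: grasp 26 above head bottom -> tip at TCP +z (71-19)=52
tip=p+r0.apply([0,0,52]); print("tip px",(proj(P,tip)-[220,140])*2, (proj(S,tip)-[x-50,y-50])*[3.9,5.2])
E
```

```text
[452.48 372.63 161.46] [-0.    0.11  0.99 -0.  ] 19.7833 23.856590165408207 [-0.25 -0.24 -1.17]
[463.65 232.48]
tip px [190.65 156.16] [179.81 328.1 ]
```

View pics/c8.png

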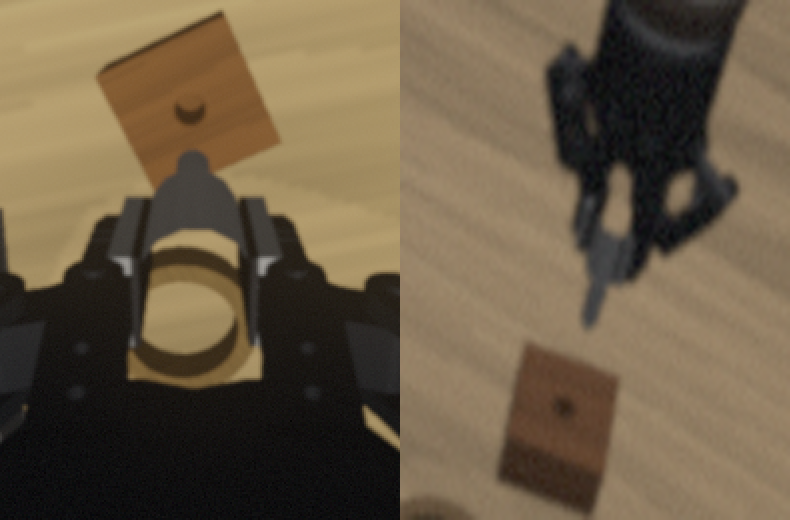

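The pin is held vertically, its tip at crop (192,156) as predicted. I'll carry it to above the tab.

>>> drive_tool(
  plan=[
    [0, 0, 0, -0.9, 0, 0, 0],
    [0, 0, 0, -0.9, 0, 0, 0],
    [0, 0, 0, -0.9, 0, 0, 0],
    [0, 0, 0, -0.9, 0, 0, 0],
  ],
)

```text
clock: 20.12
tool_pos: [453.4, 373.1, 254.0]
eef_rot: [-0.0, 0.106, 0.994, 0.001]
contact_force: [1.9, 1.1, -1.5]
finger_gap: 23.9
```

>>> drive_tool(
  plan=[
    [0, -0.65, -0.81, -0.13, 0, 0, 0],
    [0, -0.65, -0.81, -0.13, 0, 0, 0],
    [0, -0.65, -0.81, -0.13, 0, 0, 0],
    [0, -0.65, -0.81, -0.13, 0, 0, 0],
  ],
)

```text
clock: 20.45
tool_pos: [500.7, 276.3, 263.0]
eef_rot: [-0.002, 0.108, 0.994, -0.001]
contact_force: [0.2, 0.2, -1.3]
finger_gap: 24.2
```

>>> drive_tool(
  plan=[
    [0, -0.65, -0.81, -0.13, 0, 0, 0],
    [0, -0.65, -0.81, -0.13, 0, 0, 0],
    [0, -0.65, -0.81, -0.13, 0, 0, 0],
    [0, -0.65, -0.81, -0.13, 0, 0, 0],
  ],
)

```text
clock: 20.78
tool_pos: [547.1, 183.8, 275.6]
eef_rot: [-0.003, 0.108, 0.994, -0.001]
contact_force: [0.9, -0.1, -1.5]
finger_gap: 24.0
```

>>> drive_tool(
  plan=[
    [0, -0.65, -0.81, -0.13, 0, 0, 0],
    [0, -0.65, -0.81, -0.13, 0, 0, 0],
    [0, -0.65, -0.81, -0.13, 0, 0, 0],
    [0, -0.65, -0.81, -0.13, 0, 0, 0],
  ],
)

```text
clock: 21.12
tool_pos: [593.7, 91.3, 288.0]
eef_rot: [-0.003, 0.107, 0.994, -0.001]
contact_force: [0.6, 0.6, -0.4]
finger_gap: 23.8
```

>>> drive_tool(
  plan=[
    [0, -0.65, -0.81, -0.13, 0, 0, 0],
    [0, -0.65, -0.81, -0.13, 0, 0, 0],
    [0, -0.65, -0.81, -0.13, 0, 0, 0],
    [0, -0.65, -0.81, -0.13, 0, 0, 0],
    [0, -0.65, -0.81, -0.13, 0, 0, 0],
    [0, -0.65, -0.81, -0.13, 0, 0, 0],
    [0, -0.65, -0.81, -0.13, 0, 0, 0],
  ],
)

```text
clock: 21.7
tool_pos: [638.6, 2.7, 302.3]
eef_rot: [-0.002, 0.105, 0.994, 0.0]
contact_force: [-0.1, -0.2, -0.5]
finger_gap: 24.3
```

```bash
python3 - <<'E'
from h import *
np.set_printoptions(precision=2,suppress=True)
P=optics.snapshot("wrist"); np.savez("w9.npz",T=P["T"],K=P["K"],distortion=P["distortion"])
o=status.get_obs(); print(o["tool_pos"],o["eef_rot"],o["qpos"],o["clock"],o["finger_gap"],o["contact_force"])
cv2.imwrite("pics/w9.png",cv2.resize(P["img"][130:280,220:420],(800,600),interpolation=cv2.INTER_CUBIC)[:,:,::-1])
f=lambda p:(proj(P,p)-[220,130])*4
p=np.array(o["tool_pos"]);r0=rrot(o["eef_rot"]); print("tip",f(p+r0.apply([0,0,52])),"hole",f([638.9,.1,206]))
print([(f_["at"],f_["p"],on_z(P,f_["at"],206)) for f_ in landmark_of(P,"lock_hole")[:2]])
E
```

```text
[638.63   2.7  302.6 ] [-0.    0.1   0.99  0.  ] [0.   0.37 0.66 1.86 0.   0.21] 21.75 24.01895505258349 [-0.14 -0.09 -1.21]
tip [388.22 364.47] hole [377.1  303.52]
[([315.2, 208.0], 0.61, array([641.01,   0.49, 206.  ]))]
```

View pics/w9.png

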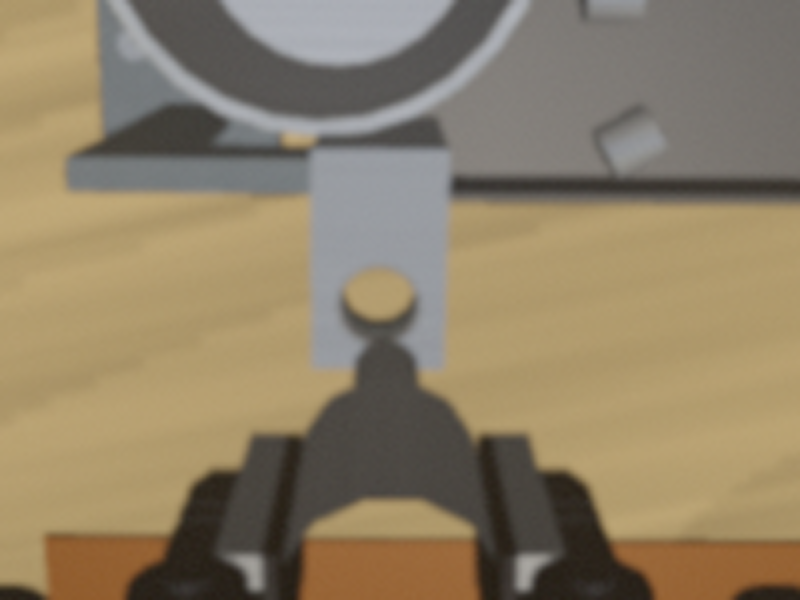

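The view shows the tab hole centred at about (379.5,303). The pin's nose edge is at (386,335) and the top edge of the head's lower rim is near (386,384). I'll solve for the pin's offset in the hand.

```bash
python3 - <<'E'
from h import *
np.set_printoptions(precision=2,suppress=True)
P=optics.snapshot("wrist")
o=status.get_obs(); p=np.array(o["tool_pos"]); r0=rrot(o["eef_rot"]); print(p)
t=np.linspace(0,2*np.pi,73)
def top(dx,dz,h,r): # crop row of topmost edge of ring h above tip
    q=[(proj(P,p+r0.apply([dx+r*np.cos(a),r*np.sin(a),52+dz-h]))-[220,130])*4 for a in t]
    q=np.array(q); return q[:,1].min(), q[:,0].min(), q[:,0].max()
for dx in(-1,0,1,2,3):
    print(dx,[(dz,np.round(top(dx,dz,6,6)),np.round(top(dx,dz,0,4)),np.round(top(dx,dz,45,13))) for dz in(-3,0,3)])
print("hole",on_z(P,(220+379.5/4,130+303/4),206))
g=cv2.cvtColor(P["img"],cv2.COLOR_RGB2GRAY); print(g[206:236,316]); print(g[200:222,314])
q=(r0.inv().apply(np.array([638.9,.7,0])-p))[:2]; print(q)
E
```

```text
[638.73   2.36 303.  ]
-1 [(-3, array([355., 354., 421.]), array([354., 366., 409.]), array([397., 297., 478.])), (0, array([349., 354., 421.]), array([349., 366., 409.]), array([389., 299., 476.])), (3, array([344., 355., 420.]), array([344., 366., 409.]), array([382., 300., 474.]))]
0 [(-3, array([349., 354., 421.]), array([349., 366., 409.]), array([390., 297., 478.])), (0, array([344., 354., 421.]), array([344., 366., 409.]), array([383., 299., 476.])), (3, array([339., 355., 420.]), array([339., 366., 409.]), array([376., 300., 475.]))]
1 [(-3, array([344., 354., 421.]), array([344., 366., 409.]), array([384., 297., 478.])), (0, array([339., 354., 421.]), array([339., 366., 409.]), array([376., 299., 476.])), (3, array([333., 355., 420.]), array([334., 366., 409.]), array([369., 300., 475.]))]
2 [(-3, array([338., 354., 421.]), array([339., 366., 409.]), array([377., 297., 478.])), (0, array([333., 354., 421.]), array([334., 366., 409.]), array([370., 298., 476.])), (3, array([328., 355., 420.]), array([329., 366., 409.]), array([363., 300., 475.]))]
3 [(-3, array([333., 354., 421.]), array([333., 366., 410.]), array([370., 297., 478.])), (0, array([328., 354., 421.]), array([328., 366., 409.]), array([363., 298., 477.])), (3, array([323., 355., 421.]), array([324., 366., 409.]), array([356., 300., 475.]))]
hole [639.19   0.4  206.  ]
[158 156 144 118  85  74  80  84  84  81  76  72  73  73  71  72  72  72
  73  74  74  75  74  72  75  75  73  73  74  73]
[157 159 158 158 159 158 158 156 146 120  86  73  80  84  84  80  77  72
  71  73  72  75]
[-1.51 -1.59]
```

>>> drive_tool(
  plan=[
    [0, -0.02, -0.015, 0, 0, 0, 0],
    [0, -0.02, -0.015, 0.2, 0, 0, 0],
    [0, -0.02, -0.015, 0.3, 0, 0, 0],
    [0, -0.02, -0.015, 0.38, 0, 0, 0],
    [0, -0.02, -0.015, 0.43, 0, 0, 0],
    [0, -0.02, -0.015, 0.48, 0, 0, 0],
    [0, -0.02, -0.015, 0.52, 0, 0, 0],
    [0, -0.02, -0.015, 0.52, 0, 0, 0],
  ],
)

```text
clock: 22.52
tool_pos: [640.5, -0.7, 250.4]
eef_rot: [-0.002, 0.106, 0.994, 0.0]
contact_force: [-0.4, -0.6, -0.7]
finger_gap: 24.0
```

>>> drive_tool(
  plan=[
    [0, 0, 0, 0.05, 0, 0, 0],
    [0, 0, 0, 0.1, 0, 0, 0],
    [0, 0, 0, 0.13, 0, 0, 0],
    [0, 0, 0, 0.16, 0, 0, 0],
    [0, 0, 0, 0.18, 0, 0, 0],
    [0, 0, 0, 0.18, 0, 0, 0],
  ],
)

```text
clock: 23.02
tool_pos: [640.4, -0.7, 232.4]
eef_rot: [-0.002, 0.106, 0.994, 0.0]
contact_force: [-0.1, 0.5, -0.7]
finger_gap: 23.9
```

>>> drive_tool(
  plan=[
    [0, 0, 0, 0.04, 0, 0, 0],
    [0, 0, 0, 0.08, 0, 0, 0],
    [0, 0, 0, 0.12, 0, 0, 0],
    [0, 0, 0, 0.15, 0, 0, 0],
    [0, 0, 0, 0.15, 0, 0, 0],
  ],
)

```text
clock: 23.43
tool_pos: [640.2, -0.6, 216.9]
eef_rot: [-0.002, 0.106, 0.994, 0.0]
contact_force: [0.2, -0.7, -0.8]
finger_gap: 23.8
```

>>> drive_tool(
  plan=[
    [0.35, 0, 0, 0, 0, 0, 0],
    [0.45, 0, 0, 0, 0, 0, 0],
    [0.6, 0, 0, 0, 0, 0, 0],
    [1, 0, 0, 0, 0, 0, 0],
    [1, 0, 0, 0, 0, 0, 0],
    [1, 0, 0, 0, 0, 0, 0],
    [1, 0, 0, -0.2, 0, 0, 0],
    [1, 0, 0, -0.5, 0, 0, 0],
    [1, 0, 0, -0.95, 0, 0, 0],
    [1, 0, 0, -0.95, 0, 0, 0],
    [1, 0, 0, -0.95, 0, 0, 0],
  ],
)

```text
clock: 24.35
tool_pos: [641.6, -0.7, 316.6]
eef_rot: [0.001, 0.106, 0.994, 0.0]
contact_force: [-0.1, 0.2, 0.5]
finger_gap: 85.4
```

>>> drive_tool(
  plan=[
    [1, 0.8, 0, -0.5, 0, 0, 0],
    [1, 0.8, 0, -0.5, 0, 0, 0],
    [1, 0.8, 0, -0.5, 0, 0, 0],
    [1, 0.8, 0, -0.5, 0, 0, 0],
    [1, 0.8, 0, -0.5, 0, 0, 0],
  ],
)

```text
clock: 24.77
tool_pos: [562.9, 16.2, 362.9]
eef_rot: [-0.001, 0.106, 0.994, 0.0]
contact_force: [0.4, -0.1, -0.5]
finger_gap: 85.4
```

```bash
python3 - <<'E'
from h import *
np.set_printoptions(precision=1,suppress=True)
S=optics.snapshot("scene");P=optics.snapshot("wrist");T=optics.snapshot("top")
o=status.get_obs(); print(o["tool_pos"],o["clock"],o["finger_gap"],o["contact_force"])
a=cv2.resize(S["img"][150:300,270:420],(400,560),interpolation=cv2.INTER_CUBIC)
u=proj(P,[639,0.5,206]); x,y=u.astype(int); x0=max(0,min(x-75,490)); y0=max(0,min(y-75,250)); b=cv2.resize(P["img"][y0:y0+150,x0:x0+150],(400,560),interpolation=cv2.INTER_CUBIC)
cv2.imwrite("pics/fin.png",np.hstack([a,b])[:,:,::-1])
for n,Q,m,off,sc in(("scene",S,0,(270,150),(400/150,560/150)),("wrist",P,400,(x0,y0),(400/150,560/150))):
  for z in(206,246): print(n,z,(proj(Q,[639,.5,z])-off)*sc+[m,0])
for n in("lock_hole","pin","lever_grip"): print(n,[(q["at"],round(q["p"],2)) for q in landmark_of(P,n)[:2]])
for n in("tray","jar","mallet","tape"): print(n,[(on_z(T,q["at"],0),q["p"]) for q in landmark_of(T,n)[:1]])
E
```

```text
[563.5  15.9 361.1] 24.9167 85.61198363940703 [0.2 0.4 0.2]
scene 206 [ 92.3 199.9]
scene 246 [ 91.6 158.6]
wrist 206 [602.  281.5]
wrist 246 [602.2 344.9]
lock_hole [([318.2, 256.9], 0.68), ([314.0, 240.1], 0.4)]
pin [([315.8, 242.3], 0.93), ([315.7, 255.3], 0.29)]
lever_grip [([227.6, 65.0], 0.67)]
tray []
jar []
mallet [(array([ 622.6, -307.6,    0. ]), 0.89)]
tape [(array([585.3, 334.2,   0. ]), 0.98)]
```

View pics/fin.png

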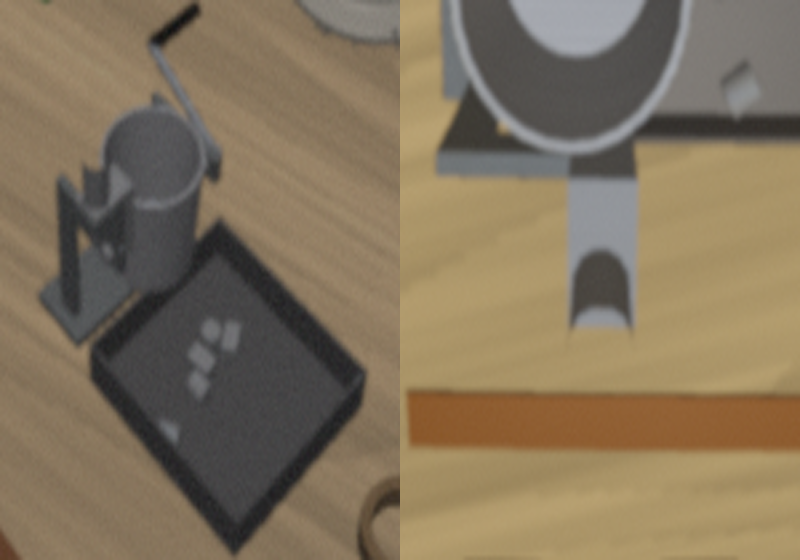

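```bash
python3 - <<'E'
from h import *
np.set_printoptions(precision=1,suppress=True)
P=optics.snapshot("wrist"); S=optics.snapshot("scene"); T=optics.snapshot("top")
q=landmark_of(P,"pin")[0]; print(q, [on_z(P,q["at"],z) for z in(161,168)])
u=proj(P,[639,.5,206]); x,y=u.astype(int); x0=x-75; y0=max(0,min(y-75,250)); t=np.linspace(0,6.28,60)
for z in(206,209,212,220): 
    r=np.array([(proj(P,[639+13*np.cos(a),.5+13*np.sin(a),z])-[x0,y0])*[400/150,560/150]+[400,0] for a in t]); print(z,r.min(0),r.max(0))
for n in("tray","jar"): print(n,[(on_z(S,q["at"],0),q["p"]) for q in landmark_of(S,n)[:1]])
g=deep(S,proj(S,[626,-1,226]),1); print("head side",g)
E
```

```text
{'at': [313.9, 240.6], 'p': 0.7} [array([639.6,  -4.8, 161. ]), array([636.7,  -4.1, 168. ])]
206 [572.7 243.2] [631.5 318.1]
209 [572.5 247.1] [631.7 322.6]
212 [572.2 251.1] [632.  327.2]
220 [571.6 262.2] [632.8 339.8]
tray [(array([570.9, 109.4,   0. ]), 0.66)]
jar [(array([ 468.5, -352.5,    0. ]), 0.96)]
head side [588.1 -29.1 179.2]
```

The tray, jar, mallet and tape are where they started. The head sits on the tab within about 5 mm, but the picture can't settle its height. I'll tap gently on it with shut fingers to check it's seated.

>>> drive_tool(
  plan=[
    [0, -0.8, 0, 0.45, 0, 0, 0],
    [0, -0.8, 0, 0.45, 0, 0, 0],
    [0, -0.8, 0, 0.45, 0, 0, 0],
    [0, -0.8, 0, 0.45, 0, 0, 0],
    [0, -0.8, 0, 0.45, 0, 0, 0],
    [0, -0.8, 0, 0.45, 0, 0, 0],
    [0, -0.8, 0, 0.45, 0, 0, 0],
    [0, -0.8, 0, 0.45, 0, 0, 0],
  ],
)

```text
clock: 26.23
tool_pos: [640.1, -0.5, 319.9]
eef_rot: [-0.0, 0.106, 0.994, 0.0]
contact_force: [-0.5, -0.1, 0.7]
finger_gap: 0.3
```

>>> drive_tool(
  plan=[
    [0, 0, 0, 0.2, 0, 0, 0],
    [0, 0, 0, 0.4, 0, 0, 0],
    [0, 0, 0, 0.5, 0, 0, 0],
    [0, 0, 0, 0.55, 0, 0, 0],
    [0, 0, 0, 0.57, 0, 0, 0],
    [0, 0, 0, 0.59, 0, 0, 0],
    [0, 0, 0, 0.61, 0, 0, 0],
    [0, 0, 0, 0.61, 0, 0, 0],
  ],
)

```text
clock: 26.9
tool_pos: [640.7, -0.6, 257.5]
eef_rot: [-0.001, 0.106, 0.994, 0.0]
contact_force: [0.3, 0.1, 0.5]
finger_gap: 0.1
```

Clear down to 257. I'll go on in small steps.

>>> drive_tool(
  plan=[
    [0, 0, 0, 0.02, 0, 0, 0],
    [0, 0, 0, 0.04, 0, 0, 0],
    [0, 0, 0, 0.06, 0, 0, 0],
    [0, 0, 0, 0.07, 0, 0, 0],
    [0, 0, 0, 0.07, 0, 0, 0],
  ],
)

```text
clock: 27.32
tool_pos: [640.5, -0.7, 249.5]
eef_rot: [-0.002, 0.106, 0.994, 0.0]
contact_force: [1.3, 0.3, -0.7]
finger_gap: 0.1
```

>>> drive_tool(
  plan=[
    [0, 0, 0, 0.01, 0, 0, 0],
    [0, 0, 0, 0.02, 0, 0, 0],
    [0, 0, 0, 0.03, 0, 0, 0],
    [0, 0, 0, 0.03, 0, 0, 0],
  ],
)

```text
clock: 27.65
tool_pos: [640.5, -0.7, 246.7]
eef_rot: [-0.002, 0.106, 0.994, 0.0]
contact_force: [0.2, 0.4, 0.6]
finger_gap: 0.3
```

There's no contact down to 246.7 mm, so the head top is at its seated height of 246. I'll back off and hand in.

>>> drive_tool(
  plan=[
    [0, 0, 0, -0.3, 0, 0, 0],
    [0, 0, 0, -0.9, 0, 0, 0],
    [0, 0, 0, -0.9, 0, 0, 0],
    [0, 0, 0, -0.9, 0, 0, 0],
    [0, 0, 0, -0.9, 0, 0, 0],
  ],
)

```text
clock: 28.07
tool_pos: [641.4, -0.7, 338.1]
eef_rot: [-0.0, 0.106, 0.994, 0.0]
contact_force: [0.1, 0.3, -0.3]
finger_gap: -0.3
```

```bash
python3 - <<'E'
from h import *
o=status.get_obs(); print(o["tool_pos"],o["contact_force"],o["clock"]); print(bot.close_job())
E
```

```text
[641.38763925  -0.71602995 338.05581743] [ 0.0785712   0.25888108 -0.30814659] 28.0667
the job is handed in; nothing more can be done
None
```

I tipped the pot right over, swung it back against its upright stop, then put the lock pin through the tab and bracket. I handed the job in at 28 s of the 72 s; the hand-in gave no verdict.

**Checks that passed**
- **Pieces:** the last picture showed all five in the tray, the same as after pouring.
- **Pot:** pressing the lever down at the end met the stop at about 28 N.
- **Pin:** it went in with no contact force. Shut fingers lowered over it touched nothing down to 246.7 mm; a fully seated head tops out at 246 mm.
- **Tray and bystanders:** the tray, jar, mallet and tape were found within about 14 mm of their first positions, inside the detectors' scatter. The largest shift was the tray's.

**Checks that disagreed or failed**
- **Pin height:** the last wrist picture fitted either a pin about 2 mm off-centre or one 4–5 mm too high. The finger check favours off-centre.
- **Pin position:** the pin detector put the tip about 5 mm from the hole centre. That is more than the 2.5 mm of play in the hole, so I took it as detector error.
- **Missed detections:** the top camera found neither the tray nor the jar at the end, so I took those two from the scene camera.

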